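Lock the slide bolt on the tool chest

ROBOT

A 7-joint arm with a two-finger parallel gripper is mounted at the origin on the work surface. World frame = base frame: x ahead of the robot, y to its left, z up, the work surface at z = 0. Lengths are in m, angles in degrees, forces in N, time in s.
With the tool pointing down it reaches from about 0.4 to 0.85 m from the base axis. Payload 4.4 kg.
Tool frame: the origin (TCP) lies at the very end of the fingers, on their centre line; the grasp point (between the pads) lies 19 mm behind it; z points along the fingers, y is the line along which they close (so a half turn about z gives the same grasp; the last joint's range is limited). The gripper opens to 94 mm and grips with 3 to 60 N. Pads are 16 mm wide; open, the fingers measure 119 mm over their backs; the gripper's body (75 mm by 177 mm) begins 78 mm behind the grasp point.
Start: joints at [69.225, 36.005, 2.206, 86.941, -1.547, 57.084, -1.146], TCP at [0.19, -0.622, 0.205] pointing down, gripper open.
Joint ranges: [-175.42, 175.42], [-21.48, 121.26], [-71.46, 75.88], [10.55, 141.38], [-63.04, 243.04], [13.31, 113.54], [-168.57, 168.57]. Speed limits (degrees/s): [147.25, 147.25, 180, 180, 180, 180, 180].

INTERFACE

Orientations are given as [roll, pitch, yaw] about the fixed x, y, z axes, in that order (R = Rz(yaw) Ry(pitch) Rx(roll)).
In Python, from rig import manip gives the robot as it stands.
- The arm moves only by the tool step_arm, never from a script. Its argument "steps" is a list that holds one entry, the list of rows, each a list of 7 numbers: the shift along the tool's x, y, z in units of 200 mm (1.0 is 200 mm), then the turn, a rotation vector about the tool's x, y, z in units of 60 degrees (1.0 is 60 degrees), then the opening, from -1 (shut) to 1 (fully open). In form: [[[tx, ty, tz, wx, wy, wz, hand], ...]]. A call has exactly 5 rows; each row is the pose to reach, as a shift and turn from the pose commanded when the call began, along the tool's axes at that moment; what a row does not reach only later rows make up. A row lasts 1/8 s, in which the tool goes at most 62.5 mm and 10.7 degrees, less where a joint would pass 70% of its speed; a pose out of reach is approached as far as the arm can. A call with a number of a shift or a turn outside -1 to 1 is refused whole. A call with a gripper value outside its range is refused whole. The fingers move at their own pace and stop on an object; "force" is the grip in N (left out, the last holds). Time passes only in rows, so rows that repeat a pose let the fingers close, or fill a call up. It gives the time, the measured TCP pose, the force, the opening and the grip force at its end, in the units of the state.
- manip.state(): the state, without advancing time (a new reading comes with each control period).
- manip.capture(name): name is "scene" or "top" or "wrist"; returns a dict with "image" (480x640x3 uint8, red, green, blue), "fx", "fy", "cx", "cy" (pixels), "xyz" and "attitude" of the camera in the world; the wrist camera has in their place "hand_eye" (4x4, takes a point from camera to tool coordinates, whose origin is the TCP and whose axes are the flange's). Camera axes: x right, y up, looking along -z (the intrinsics and any distortion apply to the point x, -y, -z); pixel columns grow to the right and rows downward; lengths in m; the calibration is good to about 2 mm. A picture is of the moment at which its call begins: read the wrist's pose just before it. There is no depth.
- manip.close_job(): hands the job in; it is judged then, once.
The state is a dict: "time": time; "joint_pos": joint angles; "joint_velocities": joint speeds; "joint_torque": joint torques, N m; "position": TCP position; "orientation": TCP orientation; "ft_force": force on the tool from outside, world axes, zero at the start; "moment": the same for the moment, N m; "gripper_width": finger opening in m; "gripper_force": force on a finger pad.
Only numpy, scipy, OpenCV 4.12 (cv2) and the standard library are available. Lean on these libraries where they do the work, as an engineer would, in place of code of your own. Each camera call takes 0.05 s, during which the arm holds its last target. There are 200 camera calls.

TASK

Lock the tool chest on the bench: with the fingertips, push the black knob of its slide bolt along the long leg of the L-shaped slot until the bolt's tongue is fully home in the keeper, then push it round the corner and all the way to the end of the short leg, so that the bolt cannot slide back. Only push the knob, do not pinch it or shove it hard, and leave the jar, the drink can and the screwdriver where they are; finish with the hand clear.

Things in the scene. Friction and masses are not known exactly. Their poses are not given: they have to be found in the camera images.
- chest: Grey steel tool chest fixed to the bench, 240 (its x) x 380 (its y) mm, flat top 85 mm above the bench. Origin: centre of its underside, on the bench; at yaw 0 its x points away from the robot. The slide bolt lies in the middle of the top; a jar stands on the top at the front (-x) +y corner.
- plate (a point): Upper face of the bolt's steel cover plate, 101 mm above the bench, over the chest's centre; the plate spans chest x -45 to +40 mm, y -65 to +65 mm. Only the knob stands on it. An L-shaped slot 16 mm wide is cut in it: the long leg (80 mm of travel) runs along chest -y, then the short leg (40 mm of travel) along chest -x.
- keeper (a point): Top centre of the keeper, a steel staple 46 (chest x) x 20 (chest y) mm, as high as the plate, at chest x +15, y -125 mm. The bolt's flat tongue, 22 mm wide, comes out of the plate's -y end and passes under it.
- knob (a point): Centre (123 mm above the bench) of the black round knob, 30 mm in diameter, 35 mm tall, from 4 to 39 mm above the plate, on a 12 mm stud that runs in the slot. It cannot be lifted; it moves only along the slot, with 2 mm play beside the stud, needs about 2 N (long leg) or 1.5 N (short leg), more if pressed against the slot's side, and stays where it is left.
- slot_start (a point): Stud's axis at the start of the long leg, on the plate's upper face (chest x +15, y +40 mm).
- slot_corner (a point): Stud's axis at the corner of the L, on the plate's upper face (chest x +15, y -40 mm).
- slot_end (a point): Stud's axis at the end of the short leg, on the plate's upper face (chest x -25, y -40 mm).
- bolt (a joint): Travel of bolt and knob along the long leg, m: 0 at slot_start, 0.080 (stop) at the corner, tongue fully home. It starts between 0 and 0.025. At either stop the knob stands firm: keep the push on it under 25 N (35 N of finger contact counts as a shove or a pinch).
- cross (a joint): Travel of the knob along the short leg, m: 0 in the long leg, 0.040 (stop) at slot_end. Only free when the bolt is within 2 mm of its stop.
- jar: Bystander: glass jar with steel lid, 52 mm in diameter, 60 mm tall, standing on the chest top near chest x -70, y +150 mm. Origin: centre of its underside.
- can: Bystander: drink can, 66 mm in diameter, 120 mm tall, standing on the bench by the chest's -y end. Origin: centre of its underside.
- driver: Bystander: screwdriver lying on the bench before the chest's robot side, about 200 mm long. Origin: underside of its middle.

How it is judged (in metres and radians):
On the way, in this order (a step that is already met when the one before it is completed fails the run):
1. the bolt is pushed home along the long leg (value of joint bolt above 0.075 m), for 0.05 s.
2. the knob is pushed to the end of the short leg (value of joint cross above 0.036 m), for 0.05 s.
At the end, for the whole second after the job is handed in: The bolt is within 5 mm of its stop and the knob within 4 mm of the end of the short leg, at rest; the jar, can and screwdriver are within 20 mm of where they stood (value of joint bolt above 0.075 m and value of joint cross above 0.036 m and velocity of joint bolt between -0.01 and 0.01 m/s and velocity of joint cross between -0.01 and 0.01 m/s and distance of each of jar, can, driver from where it was at the start of the episode below 0.02 m); the robot touches nothing.
It fails at once if the knob is pinched or shoved hard (over 35 N of finger contact) (contact force between the fingers and cross above 35 N).
It fails at once if the jar is lifted, knocked over or pushed away (distance of jar from where it was at the start of the episode above 0.02 m or angle between jar's own z axis and vertical above 0.5 rad).
It fails at once if the can is lifted, knocked over or pushed away (distance of can from where it was at the start of the episode above 0.02 m or angle between can's own z axis and vertical above 0.5 rad).
It fails at once if the screwdriver is lifted or pushed away (distance of driver from where it was at the start of the episode above 0.02 m).
It also fails if it takes over 48 s, if anything falls off the work surface, if the arm or the gripper's body presses on something with over 40 N, if the wrist force passes 120 N, or if a joint passes its speed limit or range.

## Working session

There is one attempt and no reset: what is moved stays moved. The work goes in short steps, Python scripts to look and compute and a tool call to move; the robot and the scene stay as the last step left them, time stands still between calls to the robot, and variables do not carry over. Pictures are saved under pics/ and viewed, at most 10 in all, crops included, and the job is handed in when it is done.

Besides the shell and the picture viewer there is one more tool, called after "Emit:" as a command line: name --argument value ..., lists and objects as JSON in quotes. step_arm: Moves the arm, as the interface text tells. Shifts and turns lie within -1 to 1; 1 stands for 200 mm of shift or 60 degrees of turn. Its arguments: {"type":"object","properties":{"steps":{"type":"array"},"force":{"type":"number"}},"required":["steps"]}

```bash
mkdir -p pics; python3 - <<'E'
from rig import manip
import cv2,numpy as np
s=manip.state();print(s['time'],s['position'],s['orientation'],s['gripper_width'])
ims=[]
for n in("scene","top"):
    c=manip.capture(n);cv2.imwrite(f"pics/{n}0.png",c["image"][:,:,::-1])
    print(n,{k:np.round(np.array(v),4).tolist() for k,v in c.items() if k!="image"})
E
```

```text
0.0 [ 0.18992211 -0.62094827  0.20462485] [-1.79897311e+02  2.05386572e-03  1.70051514e+01] 0.09414450668618551
scene {'fx': 617.0202, 'fy': 617.0202, 'cx': 306.2405, 'cy': 239.3749, 'xyz': [1.3051, -0.2246, 1.0829], 'attitude': [37.5714, 0.5235, 75.3871]}
top {'fx': 548.8645, 'fy': 548.8645, 'cx': 311.9189, 'cy': 241.6495, 'xyz': [0.4913, -0.042, 1.012], 'attitude': [5.1067, 0.039, -90.9013]}
```

View pics/top0.png

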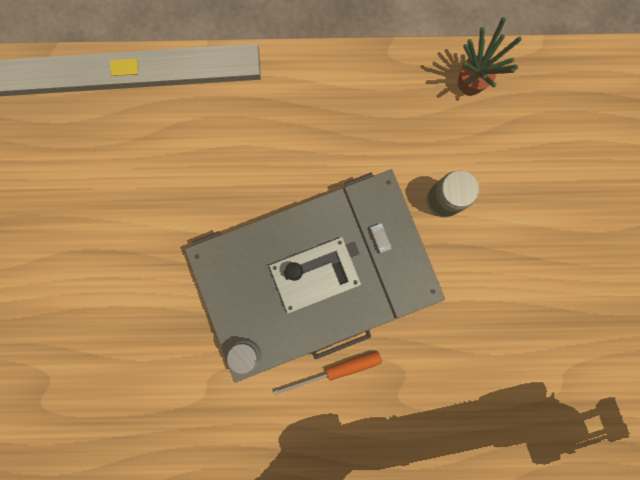

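View pics/scene0.png

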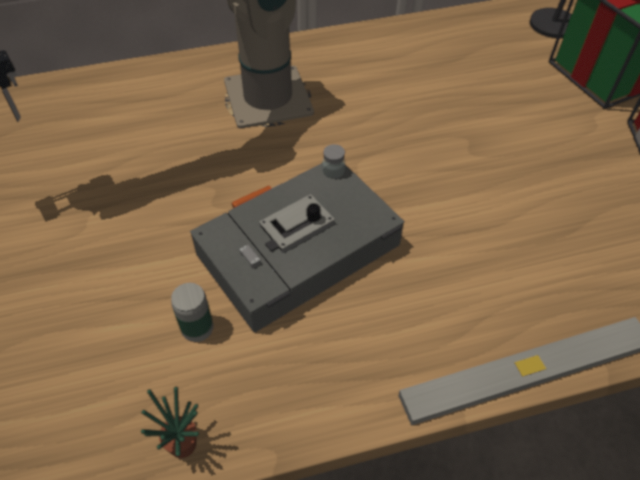

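The top view shows the knob at about (292,271), with the plate around it (corners roughly (270,267), (343,238), (360,285), (289,312)). The keeper is at (380,238), the jar at (242,357), the can at (460,190) and the screwdriver around (330,372). In the scene view the knob is at about (314,212).

```bash
cat > h.py <<'E'
import numpy as np,cv2
from scipy.spatial.transform import Rotation as R
def ray(c,uv):
    d=np.array([(uv[0]-c["cx"])/c["fx"],-(uv[1]-c["cy"])/c["fy"],-1.])
    return np.array(c["xyz"]),R.from_euler("xyz",c["attitude"],degrees=True).as_matrix()@d
def onz(c,uv,z):
    o,d=ray(c,uv);return o+d*(z-o[2])/d[2]
def cross(r1,r2):
    A=np.stack([r1[1],-r2[1]],1);t=np.linalg.lstsq(A,r2[0]-r1[0],rcond=None)[0]
    p,q=r1[0]+t[0]*r1[1],r2[0]+t[1]*r2[1];return (p+q)/2,np.linalg.norm(p-q)
def blob(m,near):
    n,l,s,c=cv2.connectedComponentsWithStats(m.astype(np.uint8))
    i=[k for k in range(1,n) if s[k,4]>30];k=min(i,key=lambda k:np.hypot(*(c[k]-near)))
    return (l==k).astype(np.uint8),c[k],s[k]
E
python3 - <<'E'
from rig import manip
from h import *
t,s=manip.capture("top"),manip.capture("scene")
k=[]
for c,n in((t,(292,271)),(s,(314,212))):
    m,cc,st=blob(c["image"].max(2)<38,n);print("knob",cc,st);k.append(ray(c,cc))
print("knob xyz",cross(*k), onz(t,blob(t["image"].max(2)<38,(292,271))[1],.123))
im=t["image"].astype(int)
m,cc,st=blob((im.min(2)>135)&(im.max(2)-im.min(2)<50),(318,285));print("plate",cc,st)
pts=cv2.findContours(m,cv2.RETR_EXTERNAL,cv2.CHAIN_APPROX_NONE)[0][0][:,0]
P=np.array([onz(t,p,.101)[:2] for p in pts],np.float32)
r=cv2.minAreaRect(P);print("plate rect",r)
ch=np.array([onz(t,p,.085)[:2] for p in((184,247),(392,170),(443,298),(235,381))]);print("chest",ch.round(3).tolist(),ch.mean(0))
kp=onz(t,(381,238),.101);print("keeper",kp)
for n,uv,z in(("can",(460,188),.12),("jar",(242,359),.145),("tip",(275,391),.01),("hdl",(380,357),.02)):print(n,onz(t,uv,z).round(3))
E
```

```text
Traceback (most recent call last):
  File "h.py", line 13, in blob
    i=[k for k in range(1,n) if s[k,4]>30];k=min(i,key=lambda k:np.hypot(*(c[k]-near)))
                                             ~~~^^^^^^^^^^^^^^^^^^^^^^^^^^^^^^^^^^^^^^^
ValueError: min() iterable argument is empty
```

```bash
python3 - <<'E'
from rig import manip
from h import *
t,s=manip.capture("top"),manip.capture("scene")
k=[]
for c,n in((t,(292,271)),(s,(314,212))):
    u,v=n;g=c["image"].max(2);print(g[v-14:v+16:3,u-14:u+16:3])
    w=np.zeros_like(g);w[v-18:v+18,u-18:u+18]=1
    for th in(45,55,65):
      try:
        m,cc,st=blob((g<th)&(w>0),n);print("knob",th,cc,st);q=ray(c,cc)
      except ValueError: pass
    k.append(q)
print("knob xyz",cross(*k), [onz(t,(292,271),.14)])
im=t["image"].astype(int)
m,cc,st=blob((im.min(2)>135)&(im.max(2)-im.min(2)<50),(318,285));print("plate",cc,st)
pts=cv2.findContours(m,cv2.RETR_EXTERNAL,cv2.CHAIN_APPROX_NONE)[0][0][:,0]
P=np.array([onz(t,p,.101)[:2] for p in pts],np.float32)
r=cv2.minAreaRect(P);print("plate rect",r)
ch=np.array([onz(t,p,.085)[:2] for p in((184,247),(392,170),(443,298),(235,381))]);print("chest",ch.round(3).tolist(),ch.mean(0))
kp=onz(t,(381,238),.101);print("keeper",kp)
for n,uv,z in(("can",(460,188),.12),("jar",(242,359),.145),("tip",(275,391),.01),("hdl",(380,357),.02)):print(n,onz(t,uv,z).round(3))
E
```

```text
[[114 114 111  82 153 180 184 184 186 189]
 [ 82 113 175 180 184 186 188 189 189 189]
 [182 149  97  98  55  52  72 164 148  93]
 [182  97 100  51  54  56  57  51  80  88]
 [187  99  84  51  56  59  61  64  60  87]
 [183 100  51  54  56  61  65  69  51 107]
 [184 139  74  51  56  61  66  55 149 190]
 [187 188 179  53  48  50  50  95 189 187]
 [185 185 186 187 191 178 180 187 190 190]
 [184 187 188 186 184 186 190 186 188 189]]
knob 55 [291.41414141 271.32323232] [284 263  19  17  99]
knob 65 [292.6173913  270.96086957] [284 263  20  17 230]
[[ 99 122 131 102 125 106  88  88  89  88]
 [131 133 135 133 130 127 101  88  87  87]
 [135 134 132  87  41  46  92  97  88  87]
 [134 134 107  27  23  24  31 116  99  86]
 [134 133  82  25  27  22  22 109 130  98]
 [133 132  81  19  17  19  21 103 133 128]
 [133 133  96  17  16  15  16  57 104 128]
 [133 127  87  19  17  17  29  62  76 117]
 [108  66  46  47  54  56  67  71  88 114]
 [ 49  56  72 109 129 122 120 107  82  59]]
knob 45 [313.34693878 213.27040816] [307 204  14  19 196]
knob 55 [312.04819277 214.562249  ] [296 204  26  25 249]
knob 65 [311.52249135 215.43598616] [296 204  27  26 289]
knob xyz (array([ 0.5232088 , -0.01434316,  0.11124033]), np.float64(0.008464842260115154)) [array([ 0.5229924 , -0.01023159,  0.14      ])]
plate [315.26002091 277.64412687] [ 270  238   91   75 2869]
plate rect ((0.5175262093544006, -0.046478696167469025), (0.08434462547302246, 0.1296994835138321), 20.335285186767578)
chest [[0.569, 0.174], [0.695, -0.182], [0.476, -0.261], [0.344, 0.089]] [ 0.52095307 -0.0451097 ]
keeper [ 0.57703991 -0.15786445  0.101     ]
can [ 0.656 -0.288  0.12 ]
jar [0.387 0.069 0.145]
tip [0.314 0.028 0.01 ]
hdl [ 0.372 -0.161  0.02 ]
```

Emit:
step_arm --steps '[[[0.15, -0.16, 0, 0, 0, -0.011, -1], [0.32, -0.35, 0, 0, 0, -0.022, -1], [0.49, -0.53, 0, 0, 0, -0.033, -1], [0.66, -0.71, 0, 0, 0, -0.044, -1], [0.82, -0.88, 0, 0, 0, -0.055, -1]]]' --force 10

```text
time: 0.92
position: [0.2963, -0.4037, 0.2056]
orientation: [180.0, -0.0, 20.3]
ft_force: [0.0, 0.9, -0.2]
gripper_width: 0.0473
gripper_force: 0.0
```

Emit:
step_arm --steps '[[[0.17, -0.17, 0, 0, 0, 0, -1], [0.35, -0.33, 0, 0, 0, 0, -1], [0.52, -0.5, 0, 0, 0, 0, -1], [0.7, -0.67, 0, 0, 0, 0, -1], [0.875, -0.835, 0, 0, 0, 0, -1]]]'

```text
time: 1.55
position: [0.4024, -0.1866, 0.2057]
orientation: [180.0, -0.0, 20.3]
ft_force: [0.8, 0.1, -0.1]
gripper_width: 0.0006
gripper_force: 0.0
```

Emit:
step_arm --steps '[[[0.2, -0.19, 0, 0, 0, 0, -1], [0.4, -0.38, 0, 0, 0, 0, -1], [0.6, -0.58, 0, 0, 0, 0, -1], [0.78, -0.75, 0, 0, 0, 0, -1], [0.875, -0.835, 0, 0, 0, 0, -1]]]'

```text
time: 2.17
position: [0.5088, 0.0327, 0.2056]
orientation: [-180.0, -0.1, 20.5]
ft_force: [0.3, -1.5, -0.2]
gripper_width: 0.0008
gripper_force: 0.0
```

```bash
python3 - <<'E'
from rig import manip
import cv2
s=manip.state();print(s['time'],s['position'],s['orientation'],s['gripper_width'],s['ft_force'])
c=manip.capture("wrist");cv2.imwrite("pics/w1.png",c["image"][:,:,::-1]);print(c["hand_eye"],c["fx"],c["cx"],c["cy"],c.keys())
E
```

```text
2.175 [0.50883966 0.03268385 0.2055926 ] [-1.79957560e+02 -7.01587003e-02  2.05218932e+01] 0.0008200377902697186 [ 0.28997298 -1.49307963 -0.2449289 ]
[[ 8.82263824e-04  9.68945087e-01  2.47274422e-01  7.06548197e-02]
 [ 9.99999542e-01 -9.46807202e-04  1.42112422e-04  2.66225433e-05]
 [ 3.71820336e-04  2.47274183e-01 -9.68945478e-01 -1.79804112e-01]
 [ 0.00000000e+00  0.00000000e+00  0.00000000e+00  1.00000000e+00]] 423.6838408339538 321.52810885206287 235.2545081514897 dict_keys(['image', 'fx', 'fy', 'cx', 'cy', 'hand_eye'])
```

View pics/w1.png

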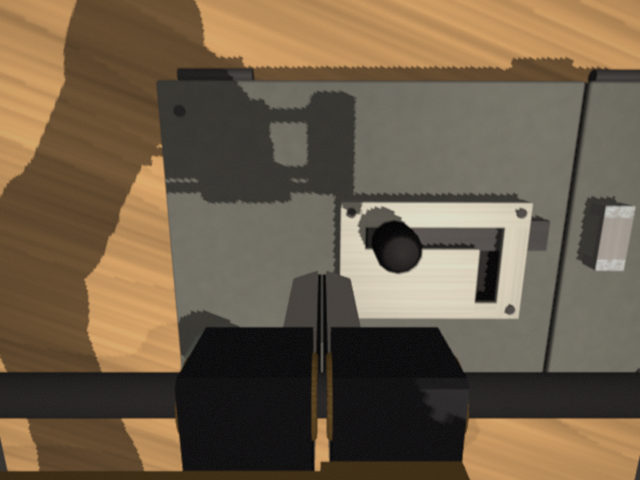

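The wrist view shows the knob at (398,247). The plate spans columns 340–531 and rows 203–320, the slot corner is near (487,237), and the shut fingertips are at (322,275).

```bash
python3 - <<'E'
from rig import manip
from h import *
s=manip.state();c=manip.capture("wrist");H=c["hand_eye"]
T=np.eye(4);T[:3,:3]=R.from_euler("xyz",s["orientation"],degrees=True).as_matrix();T[:3,3]=s["position"]
W=T@H
print(s["position"],s["ft_force"])
def p(uv,z):
    d=W[:3,:3]@np.array([(uv[0]-c["cx"])/c["fx"],-(uv[1]-c["cy"])/c["fy"],-1.]);return W[:3,3]+d*(z-W[2,3])/d[2]
cs=np.array([p(u,.101)[:2] for u in((340,203),(531,203),(519,319),(340,319))]);r=cv2.minAreaRect(cs.astype(np.float32));print("plate",cs.round(4).tolist(),r)
g=c["image"].max(2);w=np.zeros_like(g);w[215:278,368:426]=1
y=np.radians(20.35);A=np.array([[np.cos(y),-np.sin(y)],[np.sin(y),np.cos(y)]]);C=np.array([.520,-.0456])
m,cc,st=blob((g<50)&(w>0),(398,247));print(cc,st)
k=p((398,242),.139);print("knob",k,"chest",A.T@(k[:2]-C))
for n,u in(("slot corner TR",(503,228)),("end BR",(496,302)),("end BL",(476,302))):print(n,A.T@(p(u,.101)[:2]-C))
print("plate c",[(A.T@(q-C)).round(4).tolist() for q in cs])
print("tcp chest",A.T@(s["position"][:2]-C), "fingertip", p((322,275),.2056))
E
```

```text
[0.51025358 0.0354615  0.20564275] [1.54974002 2.33155521 1.19067155]
plate [[0.5343, 0.0314], [0.5802, -0.0899], [0.5009, -0.1216], [0.4546, 0.0003]] ((0.5175807476043701, -0.04509320855140686), (0.08556094765663147, 0.13114099204540253), 20.787540435791016)
[397.47456765 249.70803662] [ 369  225   57   52 1966]
knob [ 0.53008693 -0.00614214  0.139     ] chest [0.02317899 0.03348736]
slot corner TR [ 0.02353083 -0.04540372]
end BR [-0.03121576 -0.04643021]
end BL [-0.03132405 -0.03203136]
plate c [[0.0402, 0.0672], [0.0411, -0.0625], [-0.0444, -0.0646], [-0.0454, 0.0657]]
tcp chest [0.01905136 0.07939147] fingertip [0.51626463 0.0374893  0.2056    ]
```

Emit:
step_arm --steps '[[[-0.02, 0, 0.1, 0, 0, 0, -1], [-0.02, 0, 0.21, 0, 0, 0, -1], [-0.02, 0, 0.32, 0, 0, 0, -1], [-0.02, 0, 0.41, 0, 0, 0, -1], [-0.02, 0, 0.465, 0, 0, 0, -1]]]'

```text
time: 2.9
position: [0.5033, 0.0264, 0.1118]
orientation: [180.0, 0.1, 20.2]
ft_force: [-0.9, -1.0, 0.6]
gripper_width: 0.0006
gripper_force: 0.0
```

Emit:
step_arm --steps '[[[0, 0, 0, 0, 0, 0, -1], [0, 0, 0, 0, 0, 0, -1], [0, 0, 0, 0, 0, 0, -1], [0, 0, 0, 0, 0, 0, -1], [0, 0, 0, 0, 0, 0, -1]]]'

```text
time: 3.52
position: [0.5043, 0.0281, 0.1127]
orientation: [180.0, -0.0, 20.3]
ft_force: [-0.5, 0.2, 0.5]
gripper_width: 0.0006
gripper_force: 0.0
```

Emit:
step_arm --steps '[[[0.02, 0.03, 0, 0, 0, 0, -1], [0.02, 0.07, 0, 0, 0, 0, -1], [0.02, 0.11, 0, 0, 0, 0, -1], [0.02, 0.15, 0, 0, 0, 0, -1], [0.02, 0.18, 0, 0, 0, 0, -1]]]'

```text
time: 4.15
position: [0.5206, -0.0045, 0.1125]
orientation: [-180.0, -0.0, 20.3]
ft_force: [-0.6, 3.9, 0.8]
gripper_width: 0.0003
gripper_force: 1.3
```

Emit:
step_arm --steps '[[[0, 0.04, 0, 0, 0, 0, -1], [0, 0.08, 0, 0, 0, 0, -1], [0, 0.12, 0, 0, 0, 0, -1], [0, 0.15, 0, 0, 0, 0, -1], [0, 0.18, 0, 0, 0, 0, -1]]]'

```text
time: 4.78
position: [0.5331, -0.0385, 0.1125]
orientation: [180.0, -0.0, 20.3]
ft_force: [-0.1, 1.9, 0.5]
gripper_width: 0.0006
gripper_force: 1.3
```

Emit:
step_arm --steps '[[[0, 0.01, 0, 0, 0, 0, -1], [0, 0.02, 0, 0, 0, 0, -1], [0, 0.03, 0, 0, 0, 0, -1], [0, 0.04, 0, 0, 0, 0, -1], [0, 0.04, 0, 0, 0, 0, -1]]]'

```text
time: 5.4
position: [0.5356, -0.046, 0.1125]
orientation: [180.0, 0.0, 20.3]
ft_force: [-0.0, 1.4, 0.4]
gripper_width: 0.0005
gripper_force: 0.6
```

Emit:
step_arm --steps '[[[0, 0.005, 0, 0, 0, 0, -1], [0, 0.01, 0, 0, 0, 0, -1], [0, 0.015, 0, 0, 0, 0, -1], [0, 0.02, 0, 0, 0, 0, -1], [0, 0.025, 0, 0, 0, 0, -1]]]'

```text
time: 6.02
position: [0.5373, -0.0504, 0.1125]
orientation: [-180.0, 0.0, 20.3]
ft_force: [1.1, 3.1, 0.8]
gripper_width: 0.0003
gripper_force: 1.1
```

Emit:
step_arm --steps '[[[0, 0.003, 0, 0, 0, 0, -1], [0, 0.006, 0, 0, 0, 0, -1], [0, 0.009, 0, 0, 0, 0, -1], [0, 0.012, 0, 0, 0, 0, -1], [0, 0.012, 0, 0, 0, 0, -1]]]'

```text
time: 6.65
position: [0.5381, -0.0527, 0.1125]
orientation: [180.0, 0.0, 20.3]
ft_force: [0.1, 2.1, 0.4]
gripper_width: 0.0005
gripper_force: 0.9
```

Emit:
step_arm --steps '[[[0, 0.003, 0, 0, 0, 0, -1], [0, 0.006, 0, 0, 0, 0, -1], [0, 0.008, 0, 0, 0, 0, -1], [0, 0.01, 0, 0, 0, 0, -1], [0, 0.01, 0, 0, 0, 0, -1]]]'

```text
time: 7.28
position: [0.5386, -0.0538, 0.1125]
orientation: [-180.0, 0.0, 20.3]
ft_force: [-2.0, 3.8, 1.4]
gripper_width: 0.0006
gripper_force: 2.4
```

Emit:
step_arm --steps '[[[0, 0.003, 0, 0, 0, 0, -1], [0, 0.005, 0, 0, 0, 0, -1], [0, 0.008, 0, 0, 0, 0, -1], [0, 0.008, 0, 0, 0, 0, -1], [0, 0.008, 0, 0, 0, 0, -1]]]'

```text
time: 7.9
position: [0.5386, -0.054, 0.1125]
orientation: [-179.9, 0.0, 20.4]
ft_force: [-2.2, 7.5, 3.5]
gripper_width: 0.0001
gripper_force: 3.9
```

```bash
python3 - <<'E'
from rig import manip
import cv2
s=manip.state();print(s['time'],s['position'],s['ft_force'])
c=manip.capture("wrist");cv2.imwrite("pics/w2.png",c["image"][:,:,::-1])
E
```

```text
7.9 [ 0.53864813 -0.0539734   0.11247965] [-2.2460621   7.49128289  3.48293092]
```

View pics/w2.png

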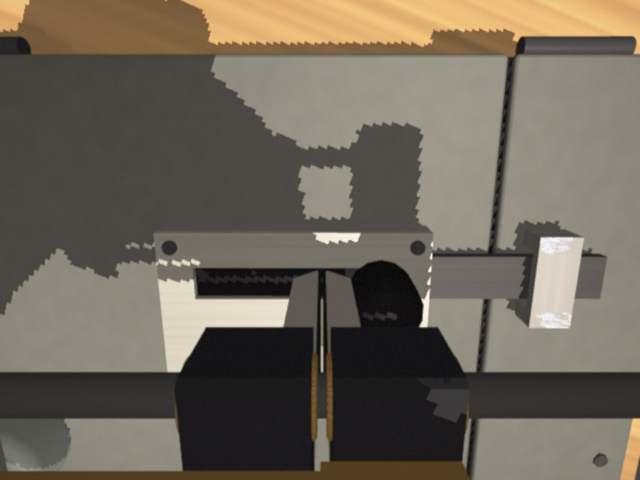

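The tongue (columns 432–605) has passed right through the keeper (530–582), and the knob at about (385,295) is at the stop. Next I'll go round to the knob's +x side.

Emit:
step_arm --steps '[[[0, -0.03, 0, 0, 0, 0, -1], [0, -0.06, 0, 0, 0, 0, -1], [0.06, -0.06, 0, 0, 0, 0, -1], [0.12, -0.06, 0, 0, 0, 0, -1], [0.19, -0.06, 0, 0, 0, 0, -1]]]'

```text
time: 8.57
position: [0.5722, -0.0315, 0.1125]
orientation: [180.0, -0.0, 20.3]
ft_force: [0.6, 0.7, -0.4]
gripper_width: 0.0007
gripper_force: 0.0
```

Emit:
step_arm --steps '[[[0, 0, 0, 0, 0, 0, -1], [0, 0.05, 0, 0, 0, 0, -1], [0, 0.11, 0, 0, 0, 0, -1], [0, 0.16, 0, 0, 0, 0, -1], [0, 0.185, 0, 0, 0, 0, -1]]]'

```text
time: 9.2
position: [0.5839, -0.0677, 0.1125]
orientation: [180.0, 0.0, 20.2]
ft_force: [-1.2, -0.5, -0.1]
gripper_width: 0.0006
gripper_force: 0.0
```

Emit:
step_arm --steps '[[[0, 0, 0, 0, 0, 0, -1], [0, 0, 0, 0, 0, 0, -1], [-0.01, 0, 0, 0, 0, 0, -1], [-0.02, 0, 0, 0, 0, 0, -1], [-0.03, 0, 0, 0, 0, 0, -1]]]'

```text
time: 9.82
position: [0.5779, -0.0682, 0.1125]
orientation: [-180.0, 0.0, 20.3]
ft_force: [-0.7, -0.1, 0.0]
gripper_width: 0.0005
gripper_force: 0.0
```

Emit:
step_arm --steps '[[[-0.02, 0, 0, 0, 0, 0, -1], [-0.04, 0, 0, 0, 0, 0, -1], [-0.06, 0, 0, 0, 0, 0, -1], [-0.08, 0, 0, 0, 0, 0, -1], [-0.1, 0, 0, 0, 0, 0, -1]]]'

```text
time: 10.45
position: [0.5595, -0.0752, 0.1126]
orientation: [180.0, -0.0, 20.3]
ft_force: [1.1, 0.5, -1.0]
gripper_width: 0.001
gripper_force: 0.9
```

Emit:
step_arm --steps '[[[-0.02, 0, 0, 0, 0, 0, -1], [-0.04, 0, 0, 0, 0, 0, -1], [-0.06, 0, 0, 0, 0, 0, -1], [-0.08, 0, 0, 0, 0, 0, -1], [-0.1, 0, 0, 0, 0, 0, -1]]]'

```text
time: 11.08
position: [0.5404, -0.0823, 0.1125]
orientation: [180.0, -0.0, 20.3]
ft_force: [1.4, 0.6, -1.1]
gripper_width: 0.0003
gripper_force: 0.9
```

Emit:
step_arm --steps '[[[-0.005, 0, 0, 0, 0, 0, -1], [-0.01, 0, 0, 0, 0, 0, -1], [-0.015, 0, 0, 0, 0, 0, -1], [-0.02, 0, 0, 0, 0, 0, -1], [-0.02, 0, 0, 0, 0, 0, -1]]]'

```text
time: 11.7
position: [0.5367, -0.0837, 0.1125]
orientation: [180.0, 0.0, 20.3]
ft_force: [1.1, -0.3, 0.9]
gripper_width: 0.0007
gripper_force: 0.6
```

Emit:
step_arm --steps '[[[-0.004, 0, 0, 0, 0, 0, -1], [-0.008, 0, 0, 0, 0, 0, -1], [-0.012, 0, 0, 0, 0, 0, -1], [-0.016, 0, 0, 0, 0, 0, -1], [-0.016, 0, 0, 0, 0, 0, -1]]]'

```text
time: 12.32
position: [0.5337, -0.0848, 0.1125]
orientation: [180.0, 0.0, 20.3]
ft_force: [1.1, 0.5, -0.7]
gripper_width: 0.0002
gripper_force: 0.6
```

Emit:
step_arm --steps '[[[-0.003, 0, 0, 0, 0, 0, -1], [-0.006, 0, 0, 0, 0, 0, -1], [-0.008, 0, 0, 0, 0, 0, -1], [-0.01, 0, 0, 0, 0, 0, -1], [-0.01, 0, 0, 0, 0, 0, -1]]]'

```text
time: 12.95
position: [0.5323, -0.0853, 0.1126]
orientation: [180.0, -0.0, 20.3]
ft_force: [2.1, 0.5, -0.1]
gripper_width: 0.0005
gripper_force: 1.2
```

Emit:
step_arm --steps '[[[-0.003, 0, 0, 0, 0, 0, -1], [-0.006, 0, 0, 0, 0, 0, -1], [-0.008, 0, 0, 0, 0, 0, -1], [-0.008, 0, 0, 0, 0, 0, -1], [-0.008, 0, 0, 0, 0, 0, -1]]]'

```text
time: 13.58
position: [0.5321, -0.0854, 0.1127]
orientation: [180.0, -0.2, 20.3]
ft_force: [5.2, 2.1, -2.9]
gripper_width: 0.0009
gripper_force: 2.8
```

At the stop: the force rises to about 6 N with no motion, and the position agrees with slot_end. Backing off and lifting.

Emit:
step_arm --steps '[[[0.04, 0, 0, 0, 0, 0, -1], [0.1, 0, 0, 0, 0, 0, -1], [0.15, 0, -0.05, 0, 0, 0, -1], [0.15, 0, -0.25, 0, 0, 0, -1], [0.15, 0, -0.45, 0, 0, 0, -1]]]'

```text
time: 14.2
position: [0.5586, -0.0752, 0.2038]
orientation: [-180.0, 0.1, 20.3]
ft_force: [-0.0, -0.4, -0.3]
gripper_width: 0.0005
gripper_force: 0.0
```

Emit:
step_arm --steps '[[[0, 0, -0.1, 0, 0, 0, -1], [0.1, 0, -0.15, 0, 0, 0, -1], [0.2, 0, -0.2, 0, 0, 0, -1], [0.25, 0, -0.2, 0, 0, 0, -1], [0.25, 0, -0.2, 0, 0, 0, -1]]]'

```text
time: 14.82
position: [0.6054, -0.0578, 0.242]
orientation: [-180.0, 0.1, 20.3]
ft_force: [1.0, 0.4, -0.1]
gripper_width: 0.0006
gripper_force: 0.0
```

```bash
python3 - <<'E'
from rig import manip
import cv2,numpy as np
s=manip.state();print(s['time'],s['position'],s['ft_force'])
a=manip.capture("wrist")["image"];b=manip.capture("scene")["image"]
cv2.imwrite("pics/f.png",cv2.resize(np.hstack([a,b]),(800,300))[:,:,::-1])
E
```

```text
14.825 [ 0.60535788 -0.05780497  0.24202815] [ 0.99217847  0.38983496 -0.12439923]
```

View pics/f.png

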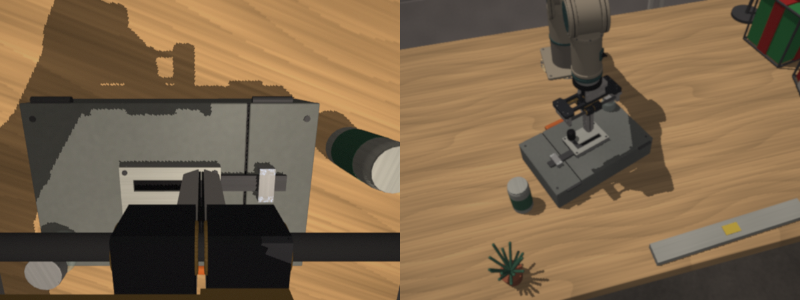

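In the scene half, the knob at (572,134) sits at the end of the short leg. In the wrist half, the tongue is still through the keeper at (267,185), the can and jar are standing, and the hand is clear.

```bash
python3 -c "
from rig import manip
print(manip.close_job())"
```

```text
the job is handed in; nothing more can be done
None
```

I pushed the bolt fully home in the keeper and moved the knob to the end of the short leg. The hand is clear and the job was handed in at about 15 s; the rig gave no verdict.

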